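Work the notched bar out of the rack and lay it flat in the cradle

ROBOT

A 7-joint arm with a two-finger parallel gripper is mounted at the origin on a cart in front of the work surface, level with it; the furniture and walls round the work are solid. World frame = base frame: x ahead of the robot, y to its left, z up, the work surface at z = 0. Lengths are in m, angles in rad, forces in N, time in s.
With the tool pointing down it reaches from about 0.425 to 0.875 m from the base axis. Payload 4.7 kg.
Tool frame: the origin (TCP) lies where the fingers leave the gripper's body, on its centre line; the fingertips stand 73 mm ahead of it and the grasp point (between the pads) lies 54 mm ahead of it; z points along the fingers, y is the line along which they close (so a half turn about z gives the same grasp; the last joint's range is limited). The gripper opens to 85 mm and grips with 20 to 120 N. Pads are 22 mm wide; open, the fingers measure 114 mm over their backs; the gripper's body (76 mm by 85 mm) begins 54 mm behind the grasp point. The pads swing forward as they close: fully open they stand 13 mm farther back than shut.
Start: joints at [1.202, 0.321, -0.07, 1.45, 0.023, 1.371, -0.057], TCP at [0.243, -0.603, 0.304] pointing down, gripper open.
Joint ranges: [-2.86, 2.86], [-0.3, 2.09], [-1.38, 1.24], [0.06, 2.45], [-1.56, 4.7], [0.09, 2.05], [-2.69, 2.69]. Speed limits (rad/s): [2.57, 2.57, 3.14, 3.14, 3.14, 3.14, 3.14].

INTERFACE

Orientations are given as a unit quaternion [w, x, y, z].
In Python, from station import * gives the robot as it stands.
- The arm moves only by the tool move_arm, never from a script. Its argument "moves" is a list of rows, each an object of numbers: "x", "y", "z": the shift along the tool's x, y, z in mm; "wx", "wy", "wz": the turn, a rotation vector about the tool's x, y, z in rad; "claw": the finger opening in mm, from 0 to 85.4. A call has 1 to 20 rows; each row shifts and turns the commanded pose from where the row before left it, along the tool's axes as they then stand; what a row does not reach is not made up. A row lasts 1/12 s, in which the tool goes at most 41.7 mm and 7.16 degrees, less where a joint would pass 70% of its speed; a pose out of reach is approached as far as the arm can. A call with a gripper value outside its range is refused whole. The fingers move at their own pace and stop on an object; "grip_force" is the grip in N (left out, the last holds). Time passes only in rows, so rows that do not move let the fingers close. It gives the time, the measured TCP pose, the force, the opening and the grip force at its end, in the units of the state.
- get_state(): the state, without advancing time (a new reading comes with each control period).
- camera(name): name is "side" or "top" or "wrist"; returns (picture, depth): 420x560x3 uint8, red, green, blue; 420x560 float32, m along the optical axis (not along the pixel's ray), 0 where there is no reading.
- camera_info(name): a dict with "K" (3x3 intrinsics, pixels), "R" (3x3) and "t" (3): a world point X has camera coordinates R X + t. Camera axes: x right, y down, z forward; pixel columns grow to the right and rows downward; lengths in m; the calibration is good to about 2 mm. A picture is of the moment at which its call begins: read the wrist's pose just before it. camera_info takes no time and is no camera call; for the wrist camera it gives the pose at the moment of the call.
- sign_off(): hands the job in; it is judged then, once.
The state is a dict: "time": time; "qpos": joint angles; "joint_velocities": joint speeds; "joint_efforts": joint torques, N m; "tool_pos": TCP position; "eef_rot": TCP orientation; "wrist_force": force on the tool from outside, world axes, zero at the start; "torque": the same for the moment, N m; "grip_width": finger opening in m; "finger_force": force on a finger pad.
Only numpy, scipy, OpenCV 4.12 (cv2) and the standard library are available. Lean on these libraries where they do the work, as an engineer would, in place of code of your own. Each camera call takes 0.05 s, during which the arm holds its last target. There are 200 camera calls.

TASK

Three aluminium bars stand on edge, packed tight in the rack. Nudge the one with the two notches endways until there is finger room, draw it clear of the rack, and turn it down onto its broad side on the board; then take it again across its broad width and lay it flat in both forks of the grey cradle, centred lengthwise, and let go. Leave the two plain bars standing in the rack and everything else where it is.

Things in the scene. Friction and masses are not known exactly. Their poses are not given: they have to be found in the camera images.
- board: Flat plywood board fixed on the bench, 320 mm (its x) x 470 mm (its y) x 6 mm thick; the rack stands on its left half, the rest is clear for working. Origin under its middle.
- rack: Two dark steel angles screwed to the plywood board, the three bars on edge between them; open at the ends and on top, no floor. Origin on the board, mid-rack, its x along the bars. Cheeks 130 mm long, 5 thick, 48 high, inner faces 46.6 mm either side of the middle; outside each a 4 mm flange out to 73.6 mm, screw heads to 7 mm above the board.
- notched_bar: The wanted bar: plain aluminium, 130 (its x) x 30 (y) x 54 mm (z, upright in the rack), about 0.32 kg, on edge on the board. Two notches through its top edge, 16 long, 12 deep, 33 to 49 mm either side of the middle. In any of the three places, 0.8 mm from its neighbours, all ends flush. Slides if pushed at an end; when free, tips if pushed sideways near its top. Origin: middle of its lower edge.
- bar_mid (a point): The centre of the notched bar's 130 x 30 x 54 mm block, 27 mm above the bar's origin along its z; axes as the bar.
- plain_bar_a: A bar of the same size and metal, without notches, on edge in the rack. Origin at the middle of its lower edge face.
- plain_bar_b: The other plain bar, the same.
- cradle: Grey plastic cradle fixed to the bench: base 150 (its x) x 86 x 8 mm; two forks centred 50 mm either side of the middle, each 26 mm long in x: a flat seat 20 mm above the bench between cheeks 64 mm apart that rise to 52 mm, the top 12 mm flared outward. Between the forks 74 mm is free for fingers. The bar lies flat along its x, its ends 2 mm past the forks. Origin on the bench, mid-cradle.
- cradle_seat (a point): Middle of the cradle at the height of the seats, 20 mm above the bench; axes as the cradle.
- gear_a: Bystander: loose printed gear, 52 mm across, 15 mm thick, behind the work.
- card_case: Bystander: loose small black card case, 40 x 52 x 9 mm, behind the work.
- gear_b: Bystander: loose printed gear, 44 mm across, 12 mm thick, by the front edge of the bench.
- marker: Bystander: loose marker pen, 135 mm long, 16 mm thick, by the front edge of the bench.
- strip: Bystander: loose white spacer strip, 70 x 13 x 8 mm, behind the work.
Things that resemble listed ones, but are neither listed nor needed, are in the scene too. Leave any turquoise look-alike of the notched_bar alone.

How it is judged:
By the outcome, as a careful person would: the job done as asked, in the order asked, and still so for the second after the job is handed in, with the robot touching nothing.
It also fails if it takes over 72 s, if anything falls off the work surface, if the arm or the gripper's body presses on something with over 40 N, if the wrist force passes 120 N, or if a joint passes its speed limit or range.

## Working session

There is one attempt and no reset: what is moved stays moved. The work goes in short steps, Python scripts to look and compute and a tool call to move; the robot and the scene stay as the last step left them, time stands still between calls to the robot, and variables do not carry over. Pictures are saved under pics/ and viewed, at most 10 in all, crops included, and the job is handed in when it is done.

Besides the shell and the picture viewer there is one more tool, called after "Emit:" as a command line: name --argument value ..., lists and objects as JSON in quotes. move_arm: Moves the arm, as the interface text tells. Its arguments: {"type":"object","properties":{"moves":{"type":"array","items":{"type":"object","properties":{"x":{"type":"number"},"y":{"type":"number"},"z":{"type":"number"},"wx":{"type":"number"},"wy":{"type":"number"},"wz":{"type":"number"},"claw":{"type":"number"}}}},"grip_force":{"type":"number"}},"required":["moves"]}

```bash
mkdir -p pics; ls; python3 - <<'E'
from station import *
import cv2,numpy as np
s=get_state();print({k:np.round(v,3) for k,v in s.items()})
for n in("top","side"):
    p,d=camera(n);np.savez(f"{n}0.npz",p=p,d=d);i=camera_info(n);print(n,np.round(i["K"],1).tolist(),np.round(i["R"],3).tolist(),np.round(i["t"],3))
    cv2.imwrite(f"pics/{n}0.png",p[...,::-1])
E
```

```text
pics
{'time': np.float64(0.0), 'qpos': array([ 1.202,  0.322, -0.07 ,  1.452,  0.023,  1.371, -0.057]), 'joint_velocities': array([-0.001, -0.   , -0.   ,  0.   , -0.001,  0.   , -0.   ]), 'joint_efforts': array([ 0.0000e+00, -4.9358e+01, -3.8200e-01, -3.1434e+01,  1.3000e-02,
        1.1000e-02,  0.0000e+00]), 'tool_pos': array([ 0.243, -0.603,  0.303]), 'eef_rot': array([-0.001,  0.982,  0.19 , -0.   ]), 'wrist_force': array([-0.034,  0.376,  0.032]), 'torque': array([ 0.032,  0.004, -0.025]), 'finger_force': np.float64(0.0), 'grip_width': np.float64(0.085)}
top [[524.7, 0.0, 284.2], [0.0, 524.7, 207.2], [0.0, 0.0, 1.0]] [[-0.017, -1.0, -0.011], [-0.995, 0.018, -0.1], [0.1, 0.009, -0.995]] [0.141 0.571 1.546]
side [[455.7, 0.0, 285.3], [0.0, 455.7, 216.2], [0.0, 0.0, 1.0]] [[0.851, 0.525, 0.004], [0.351, -0.564, -0.747], [-0.39, 0.637, -0.665]] [-0.532 -0.101  1.394]
```

View pics/top0.png

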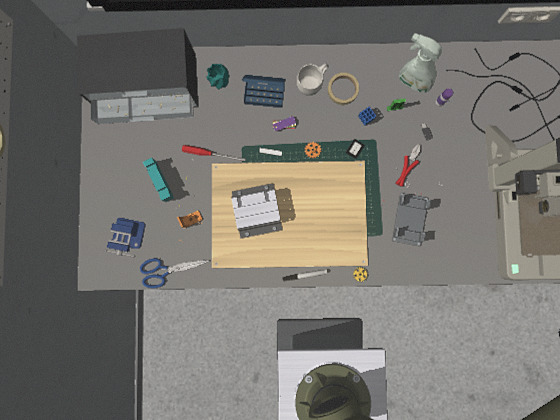

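View pics/side0.png

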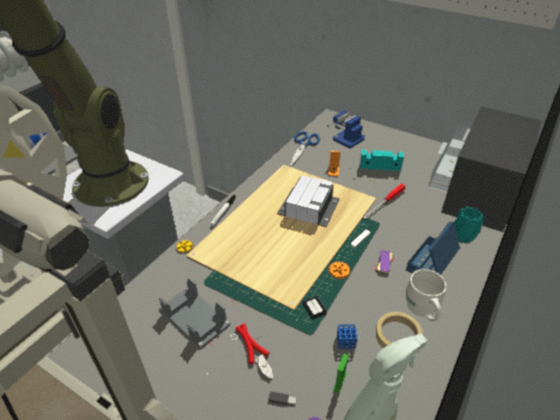

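The top view shows the rack with three bars at about (257,211), the cradle at (411,219) and a turquoise look-alike at (158,180). In the side view these are at about (310,200), (195,315) and (382,160). The candidates are the three aluminium bars in the rack and the turquoise block. The turquoise block is excluded, so I'll take a close crop of the rack to see which bar has the notches.

```bash
cat > h.py <<'E'
from station import *
import cv2,numpy as np
def cast(i,uv,z):
    K,R,t=map(np.array,(i["K"],i["R"],i["t"]));c=-R.T@t
    d=(R.T@np.linalg.inv(K)@np.c_[np.atleast_2d(uv),np.ones(len(np.atleast_2d(uv)))].T).T
    return c+d*((z-c[2])/d[:,2])[:,None]
def cloud(i,d):
    v,u=np.mgrid[:d.shape[0],:d.shape[1]]
    K,R,t=map(np.array,(i["K"],i["R"],i["t"]))
    pc=np.stack([(u-K[0,2])/K[0,0]*d,(v-K[1,2])/K[1,1]*d,d],-1)
    return (pc-t)@R
E
python3 - <<'E'
from h import *
a=np.load("top0.npz");b=np.load("side0.npz")
A=cv2.resize(a["p"][175:245,222:302],None,fx=5,fy=5,interpolation=cv2.INTER_CUBIC)
B=cv2.resize(b["p"][165:235,270:350],None,fx=5,fy=5,interpolation=cv2.INTER_CUBIC)
cv2.imwrite("pics/crop1.png",np.hstack([A,B])[...,::-1])
i=camera_info("top");P=cloud(i,a["d"])
sl=(slice(175,250),slice(222,290));Z=P[sl][...,2];m=((Z>.054)&(Z<.068)).astype(np.uint8)
def rect(m,o,z):
    c=max(cv2.findContours(m,0,1)[0],key=cv2.contourArea).reshape(-1,2)+np.array(o)
    w=cast(i,c,z)[:,:2];r=cv2.minAreaRect((w*1000).astype(np.float32));print(r, cv2.boxPoints(r).round(0).tolist());return r
print(np.median(Z[m>0]));rect(m,(222,175),.060)
sl=(slice(180,260),slice(380,445));Z=P[sl][...,2];p=a["p"][sl].astype(int)
print("cradle heights",np.percentile(Z,[5,25,50,75,95,99]).round(4))
m=(Z>.005).astype(np.uint8);rect(m,(380,180),.03)
h=(Z>.04);n,l,st,ce=cv2.connectedComponentsWithStats(h.astype(np.uint8))
for k in range(1,n): print(st[k,4],cast(i,ce[k]+[380,180],.05)[0].round(4),P[sl][l==k].mean(0).round(4))
sl=(slice(150,280),slice(200,380));Z=P[sl][...,2];hsv=cv2.cvtColor(a["p"][sl],cv2.COLOR_RGB2HSV)
m=cv2.inRange(hsv,(12,50,120),(28,200,255));rect(m,(200,150),.006)
E
```

```text
0.05911923130601761
((565.5761108398438, 215.27247619628906), (101.77288818359375, 129.48788452148438), 10.015938758850098) [[504.0, 270.0], [527.0, 143.0], [627.0, 160.0], [604.0, 288.0]]
cradle heights [-0.0063 -0.0021  0.0011  0.006   0.0229  0.0507]
((527.4652099609375, -247.34075927734375), (99.76185607910156, 152.37965393066406), 78.5234603881836) [[443.0, -281.0], [592.0, -311.0], [612.0, -214.0], [463.0, -183.0]]
1 [ 0.6386 -0.2996  0.05  ] [0.4157 0.1169 1.5969]
1 [ 0.6264 -0.3109  0.05  ] [0.4157 0.1169 1.5969]
1 [ 0.6126 -0.2512  0.05  ] [0.4157 0.1169 1.5969]
1 [ 0.6061 -0.2805  0.05  ] [0.4157 0.1169 1.5969]
24 [ 0.5896 -0.2209  0.05  ] [ 0.5896 -0.2209  0.05  ]
39 [ 0.5729 -0.295   0.05  ] [ 0.5732 -0.2957  0.0473]
1 [ 0.5687 -0.2022  0.05  ] [0.4157 0.1169 1.5969]
1 [ 0.5494 -0.2898  0.05  ] [0.4157 0.1169 1.5969]
1 [ 0.5393 -0.1893  0.05  ] [0.4157 0.1169 1.5969]
1 [ 0.5187 -0.1797  0.05  ] [0.4157 0.1169 1.5969]
1 [ 0.5183 -0.2032  0.05  ] [0.4157 0.1169 1.5969]
1 [ 0.5141 -0.2765  0.05  ] [0.4157 0.1169 1.5969]
1 [ 0.5043 -0.3348  0.05  ] [0.4157 0.1169 1.5969]
1 [ 0.5008 -0.1908  0.05  ] [0.4157 0.1169 1.5969]
26 [ 0.492  -0.2001  0.05  ] [ 0.4921 -0.2006  0.0479]
1 [ 0.4887 -0.2138  0.05  ] [0.4157 0.1169 1.5969]
36 [ 0.4756 -0.2749  0.05  ] [ 0.4757 -0.2755  0.0474]
1 [ 0.4654 -0.1982  0.05  ] [0.4157 0.1169 1.5969]
1 [ 0.4608 -0.3006  0.05  ] [0.4157 0.1169 1.5969]
1 [ 0.453  -0.2417  0.05  ] [0.4157 0.1169 1.5969]
1 [ 0.4521 -0.2914  0.05  ] [0.4157 0.1169 1.5969]
1 [ 0.4399 -0.1504  0.05  ] [0.4157 0.1169 1.5969]
1 [ 0.4297 -0.2349  0.05  ] [0.4157 0.1169 1.5969]
((556.175537109375, 118.2907485961914), (468.3626403808594, 321.7151184082031), 89.94231414794922) [[395.0, -116.0], [717.0, -116.0], [717.0, 352.0], [396.0, 353.0]]
```

View pics/crop1.png

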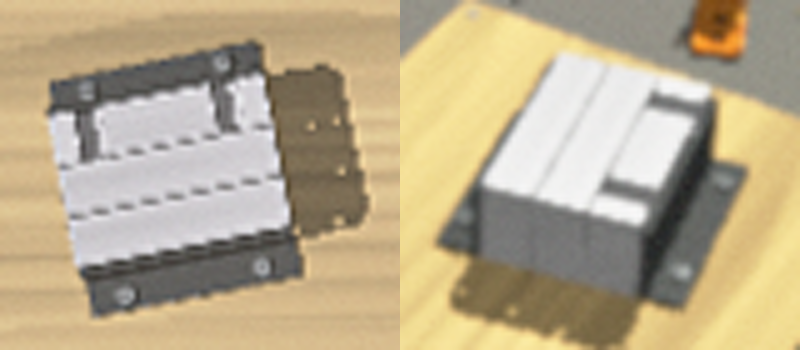

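The two crops show that the notched bar is the far one, on the +x side (left crop, notches at about (88,135) and (225,105)). It is bright aluminium and lies against the far cheek. I'll push its +y end toward −y, starting with a hover short of that end.

Emit:
move_arm --moves '[{"wz": 0.108,"claw": 0},{"wz": 0.108},{"x": 19.1,"y": -15.9},{"x": 19.1,"y": -15.9},{"x": 19.1,"y": -15.9},{"x": 19.1,"y": -15.9},{"x": 19.1,"y": -15.9},{"x": 19.1,"y": -15.9},{"x": 19.1,"y": -15.9},{"x": 19.1,"y": -15.9},{"x": 19.1,"y": -15.9},{"x": 19.1,"y": -15.9},{"x": 19.1,"y": -15.9},{"x": 19.1,"y": -15.9},{"x": 19.1,"y": -15.9},{"x": 19.1,"y": -15.9},{"x": 19.1,"y": -15.9},{"x": 19.1,"y": -15.9}]'

```text
$.moves[0]: bad value
```

Emit:
move_arm --moves '[{"x": 9.25,"y": -29.8},{"x": 9.25,"y": -29.8},{"x": 9.25,"y": -29.8},{"x": 9.25,"y": -29.8},{"x": 9.25,"y": -29.8},{"x": 9.25,"y": -29.8},{"x": 9.25,"y": -29.8},{"x": 9.25,"y": -29.8},{"x": 9.25,"y": -29.8},{"x": 9.25,"y": -29.8},{"x": 9.25,"y": -29.8},{"x": 9.25,"y": -29.8},{"x": 9.25,"y": -29.8},{"x": 9.25,"y": -29.8},{"x": 9.25,"y": -29.8},{"x": 9.25,"y": -29.8},{"x": 9.25,"y": -29.8},{"x": 9.25,"y": -29.8},{"x": 9.25,"y": -29.8},{"x": 9.25,"y": -29.8}]'

```text
$.moves[0]: bad value
```

```bash
cat >> h.py <<'E'
from scipy.spatial.transform import Rotation as Ro
def pose():
    s=get_state();q=s["eef_rot"];R=Ro.from_quat([q[1],q[2],q[3],q[0]]).as_matrix()
    return s,np.array(s["tool_pos"]),R
def rel(T,yaw=None):
    s,p,R=pose();y=np.degrees(np.arctan2(R[1,0],R[0,0]))
    print("t",round(s["time"],2),"p",p.round(4),"xyaw",y.round(2),"z",R[:,2].round(3),"F",np.round(s["wrist_force"],1),"w",round(s["grip_width"],4))
    print(" tool delta mm",(R.T@(np.array(T)-p)*1000).round(1), "" if yaw is None else f"wz {np.radians(y-yaw):.3f}")
E
python3 - <<'E'
from h import *
rel([.5785,.319,.15],10)
print(np.round(get_state()["qpos"],2))
p,d=camera("wrist");i=camera_info("wrist");np.savez("w1.npz",p=p,d=d,**{k:np.array(v) for k,v in i.items()});cv2.imwrite("pics/w1.png",p[...,::-1])
E
```

```text
t 0.1 p [ 0.2426 -0.6026  0.3029] xyaw 21.93 z [-0.001  0.002 -1.   ] F [ 0.7 -0.4  0.2] w 0.0855
 tool delta mm [ 655.9 -729.2  154.1] wz 0.208
[ 1.2   0.32 -0.07  1.45  0.02  1.37 -0.06]
```

View pics/w1.png

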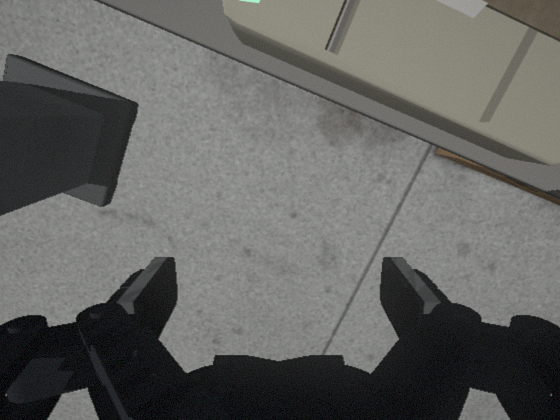

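The wrist view shows open fingers above the floor, with a bench machine ahead at the top right, so I'll go round it. The moves were refused, so I'll try rows with every field filled in.

Emit:
move_arm --moves '[{"x": 0,"y": 0,"z": 0,"wx": 0,"wy": 0,"wz": 0.104,"claw": 0},{"x": 0,"y": 0,"z": 0,"wx": 0,"wy": 0,"wz": 0.104,"claw": 0},{"x": 13,"y": -23.4,"z": 0,"wx": 0,"wy": 0,"wz": 0,"claw": 0},{"x": 13,"y": -23.4,"z": 0,"wx": 0,"wy": 0,"wz": 0,"claw": 0},{"x": 13,"y": -23.4,"z": 0,"wx": 0,"wy": 0,"wz": 0,"claw": 0},{"x": 13,"y": -23.4,"z": 0,"wx": 0,"wy": 0,"wz": 0,"claw": 0},{"x": 13,"y": -23.4,"z": 0,"wx": 0,"wy": 0,"wz": 0,"claw": 0},{"x": 13,"y": -23.4,"z": 0,"wx": 0,"wy": 0,"wz": 0,"claw": 0},{"x": 13,"y": -23.4,"z": 0,"wx": 0,"wy": 0,"wz": 0,"claw": 0},{"x": 13,"y": -23.4,"z": 0,"wx": 0,"wy": 0,"wz": 0,"claw": 0},{"x": 13,"y": -23.4,"z": 0,"wx": 0,"wy": 0,"wz": 0,"claw": 0},{"x": 13,"y": -23.4,"z": 0,"wx": 0,"wy": 0,"wz": 0,"claw": 0}]'

```text
time: 1.15
tool_pos: [0.3302, -0.3485, 0.3037]
eef_rot: [-0.0, 0.996, 0.087, -0.0]
wrist_force: [-0.6, 0.6, -0.0]
grip_width: 0.0001
finger_force: 0.0
```

Emit:
move_arm --moves '[{"x": 19.1,"y": -22,"claw": 0},{"x": 19.1,"y": -22,"claw": 0},{"x": 19.1,"y": -22,"claw": 0},{"x": 19.1,"y": -22,"claw": 0},{"x": 19.1,"y": -22,"claw": 0},{"x": 19.1,"y": -22,"claw": 0},{"x": 19.1,"y": -22,"claw": 0},{"x": 19.1,"y": -22,"claw": 0}]'

```text
$.moves[0]: bad value
```

All seven fields are needed in every row.

Emit:
move_arm --moves '[{"x": 19.1,"y": -22,"z": 0,"wx": 0,"wy": 0,"wz": 0,"claw": 0},{"x": 19.1,"y": -22,"z": 0,"wx": 0,"wy": 0,"wz": 0,"claw": 0},{"x": 19.1,"y": -22,"z": 0,"wx": 0,"wy": 0,"wz": 0,"claw": 0},{"x": 19.1,"y": -22,"z": 0,"wx": 0,"wy": 0,"wz": 0,"claw": 0},{"x": 19.1,"y": -22,"z": 0,"wx": 0,"wy": 0,"wz": 0,"claw": 0},{"x": 19.1,"y": -22,"z": 0,"wx": 0,"wy": 0,"wz": 0,"claw": 0},{"x": 19.1,"y": -22,"z": 0,"wx": 0,"wy": 0,"wz": 0,"claw": 0},{"x": 19.1,"y": -22,"z": 0,"wx": 0,"wy": 0,"wz": 0,"claw": 0}]'

```text
time: 1.82
tool_pos: [0.4503, -0.1487, 0.3038]
eef_rot: [0.0, 0.996, 0.087, -0.0]
wrist_force: [0.3, -0.6, -0.2]
grip_width: -0.0
finger_force: 0.0
```

Emit:
move_arm --moves '[{"x": 13,"y": -27.5,"z": 0,"wx": 0,"wy": 0,"wz": 0,"claw": 0},{"x": 13,"y": -27.5,"z": 0,"wx": 0,"wy": 0,"wz": 0,"claw": 0},{"x": 13,"y": -27.5,"z": 0,"wx": 0,"wy": 0,"wz": 0,"claw": 0},{"x": 13,"y": -27.5,"z": 0,"wx": 0,"wy": 0,"wz": 0,"claw": 0},{"x": 13,"y": -27.5,"z": 0,"wx": 0,"wy": 0,"wz": 0,"claw": 0},{"x": 13,"y": -27.5,"z": 0,"wx": 0,"wy": 0,"wz": 0,"claw": 0},{"x": 13,"y": -27.5,"z": 0,"wx": 0,"wy": 0,"wz": 0,"claw": 0},{"x": 13,"y": -27.5,"z": 0,"wx": 0,"wy": 0,"wz": 0,"claw": 0},{"x": 13,"y": -27.5,"z": 0,"wx": 0,"wy": 0,"wz": 0,"claw": 0},{"x": 13,"y": -27.5,"z": 0,"wx": 0,"wy": 0,"wz": 0,"claw": 0},{"x": 13,"y": -27.5,"z": 0,"wx": 0,"wy": 0,"wz": 0,"claw": 0},{"x": 13,"y": -27.5,"z": 0,"wx": 0,"wy": 0,"wz": 0,"claw": 0},{"x": 13,"y": -27.5,"z": 0,"wx": 0,"wy": 0,"wz": 0,"claw": 0},{"x": 13,"y": -27.5,"z": 0,"wx": 0,"wy": 0,"wz": 0,"claw": 0},{"x": 13,"y": -27.5,"z": 0,"wx": 0,"wy": 0,"wz": 0,"claw": 0},{"x": 13,"y": -27.5,"z": 0,"wx": 0,"wy": 0,"wz": 0,"claw": 0}]'

```text
time: 3.15
tool_pos: [0.5786, 0.3205, 0.3032]
eef_rot: [0.0, 0.996, 0.087, -0.0]
wrist_force: [-0.2, 0.3, 0.7]
grip_width: 0.0002
finger_force: 0.0
```

```bash
python3 - <<'E'
from h import *
rel([.5785,.319,.106],10)
print(np.round(get_state()["qpos"],2))
i=camera_info("wrist");p,d=camera("wrist");cv2.imwrite("pics/w2.png",p[...,::-1])
P=cloud(i,d);np.savez("w2.npz",p=p,P=P)
E
```

```text
t 3.15 p [0.5786 0.3205 0.3032] xyaw 9.98 z [-0.001 -0.001 -1.   ] F [-0.2  0.3  0.7] w 0.0002
 tool delta mm [ -0.2   1.4 197.2] wz -0.000
[ 0.03  0.46 -0.8   1.4   0.33  1.42 -2.16]
```

View pics/w2.png

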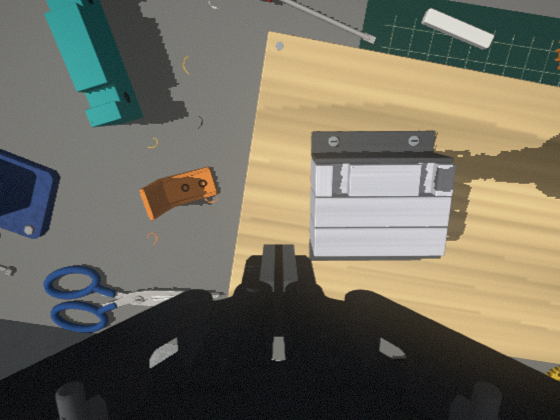

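The wrist view shows the rack clearly. The notched bar is the uppermost in the picture, about (313–452, 160–195), with notches at (338,178) and (445,178). I'll measure the bar tops at z = 60 mm.

```bash
python3 - <<'E'
from h import *
a=np.load("w2.npz");P=a["P"];p=a["p"]
s,t,R=pose();i=camera_info("wrist")
g=cv2.cvtColor(p,cv2.COLOR_RGB2HSV)
m=((P[...,2]>.054)&(P[...,2]<.066)&(g[...,1]<40)&(g[...,2]>120)).astype(np.uint8);m[:150]=0;m[262:]=0;m[:,:300]=0;m[:,470:]=0
m=cv2.morphologyEx(m,cv2.MORPH_CLOSE,np.ones((25,25)))
c=max(cv2.findContours(m,0,1)[0],key=cv2.contourArea).reshape(-1,2)
w=cast(i,c,.06)[:,:2]*1000;r=cv2.minAreaRect(w.astype(np.float32));print(r,np.median(P[...,2][m>0]))
for e in cv2.boxPoints(r):print(e.round(1),"tool-frame mm",((R.T@(np.r_[e/1000,.06]-t))*1000).round(1))
E
```

```text
((569.5327758789062, 226.3541717529297), (91.60942077636719, 130.1002655029297), 11.010843276977539) 0.06139452293055603
[512.1 281.5] tool-frame mm [-72.3  34.9 242.4]
[537.  153.8] tool-frame mm [-70.8 165.  241.6]
[626.9 171.3] tool-frame mm [ 20.8 164.  241.6]
[602.1 299. ] tool-frame mm [ 19.3  33.9 242.4]
```

```bash
python3 - <<'E'
from h import *
s,t,R=pose();i=camera_info("wrist");print(t,i["K"],(np.array(i["R"])@R).round(3).tolist(), (R.T@(-np.array(i["R"]).T@i["t"]-t)).round(4))
print("board edge",cast(i,[[266,35],[235,290]],.006).round(4),"gear/strip",cast(i,[[458,28]],.008).round(4))
print("tip",R.T@(cast(i,[[278,245]],t[2]-.073)[0]-t))
j=camera_info("top");k=camera_info("side")
print("top corners",cast(j,[[232,197.6],[280,221.4]],.06).round(4), "board",cast(j,[[212,163],[213,268]],.006).round(4),"strip",cast(j,[[270,152]],.008).round(4))
# side crop corners: (555,52),(485,187),(640,227),(712,97) -> /5
c=np.array([[155,52],[85,187],[240,227],[312,97]])/5+[270,165]
print("side corners",cast(k,c,.06).round(4),cast(k,c,.06).mean(0))
p,d=camera("wrist");g=cv2.cvtColor(p,cv2.COLOR_RGB2HSV);P=cloud(i,d);m=(g[...,1]<40)&(g[...,2]>120)&(P[...,2]>.05);m[:150]=0;m[262:]=0;m[:,:300]=0;m[:,470:]=0
print(pose()[1],P[m].mean(0),P[m].min(0),P[m].max(0))
E
```

```text
[0.57735037 0.32733548 0.30262716] [[340.55654994   0.         278.22889794]
 [  0.         340.55654994 204.3890316 ]
 [  0.           0.           1.        ]] [[-0.0, 1.0, 0.001], [-0.964, -0.0, -0.265], [-0.265, -0.001, 0.964]] [ 0.0677  0.0003 -0.0715]
board edge [[0.7123 0.3661 0.006 ]
 [0.4292 0.3552 0.006 ]] gear/strip [[0.7513 0.1832 0.008 ]]
tip [8.86973252e-03 5.21296381e-05 7.29967956e-02]
top corners [[0.6013 0.2849 0.06  ]
 [0.5284 0.1443 0.06  ]] board [[0.7161 0.3517 0.006 ]
 [0.395  0.3496 0.006 ]] strip [[0.7467 0.1726 0.008 ]]
side corners [[0.5112 0.271  0.06  ]
 [0.5407 0.145  0.06  ]
 [0.6279 0.1603 0.06  ]
 [0.6086 0.2812 0.06  ]] [0.57210881 0.21438243 0.06      ]
[0.5765987  0.3252121  0.30272605] [0.56844563 0.22043609 0.06270472] [0.5120993  0.14671492 0.05000528] [0.64415214 0.33881295 0.37413506]
```

The arm was still settling when I took that picture, and the top and side cameras agree with each other. I'll let it settle and measure again.

Emit:
move_arm --moves '[{"x": 0,"y": 0,"z": 20,"wx": 0,"wy": 0,"wz": 0,"claw": 0},{"x": 0,"y": 0,"z": 0,"wx": 0,"wy": 0,"wz": 0,"claw": 0},{"x": 0,"y": 0,"z": 0,"wx": 0,"wy": 0,"wz": 0,"claw": 0},{"x": 0,"y": 0,"z": 0,"wx": 0,"wy": 0,"wz": 0,"claw": 0}]'

```text
time: 3.58
tool_pos: [0.5785, 0.3185, 0.2842]
eef_rot: [0.0, 0.996, 0.087, 0.0]
wrist_force: [0.6, -1.2, -0.1]
grip_width: -0.0
finger_force: 0.0
```

```bash
cat >> h.py <<'E'
def bars(lo,hi,sl,close=25,save=None,extra=None):
    i=camera_info("wrist");p,d=camera("wrist");P=cloud(i,d);g=cv2.cvtColor(p,cv2.COLOR_RGB2HSV)
    if save: cv2.imwrite(save,p[...,::-1])
    m=((P[...,2]>lo)&(P[...,2]<hi)&(g[...,1]<40)&(g[...,2]>120)).astype(np.uint8);k=np.zeros_like(m);k[sl]=1;m*=k
    m=cv2.morphologyEx(m,cv2.MORPH_OPEN,np.ones((3,3)))
    m=cv2.morphologyEx(m,cv2.MORPH_CLOSE,np.ones((close,close)))
    c=max(cv2.findContours(m,0,1)[0],key=cv2.contourArea).reshape(-1,2)
    z=np.median(P[...,2][m>0]);w=cast(i,c,(lo+hi)/2)[:,:2]*1000;r=cv2.minAreaRect(w.astype(np.float32));print("rect",r,"z",z)
    return r
E
python3 - <<'E'
from h import *
rel([.5785,.319,.106],10)
bars(.054,.066,np.s_[140:290,295:480])
rel([.5785,.319,.106],10)
E
```

```text
t 3.58 p [0.5785 0.3185 0.2842] xyaw 9.94 z [ 0.    -0.001 -1.   ] F [ 0.6 -1.2 -0.1] w -0.0
 tool delta mm [ 1.000e-01 -7.000e-01  1.782e+02] wz -0.001
rect ((569.8359375, 217.3889617919922), (91.79348754882812, 130.70030212402344), 10.319184303283691) z 0.06143233179794945
t 3.63 p [0.5787 0.3187 0.2847] xyaw 9.95 z [ 0.001 -0.    -1.   ] F [0.5 0.  0.4] w 0.0002
 tool delta mm [ -0.3  -0.4 178.7] wz -0.001
```

Emit:
move_arm --moves '[{"x": 3.2,"y": -1.7,"z": 20,"wx": 0,"wy": 0,"wz": -0.004,"claw": 0},{"x": 0,"y": 0,"z": 26,"wx": 0,"wy": 0,"wz": 0,"claw": 0},{"x": 0,"y": 0,"z": 26,"wx": 0,"wy": 0,"wz": 0,"claw": 0},{"x": 0,"y": 0,"z": 26,"wx": 0,"wy": 0,"wz": 0,"claw": 0},{"x": 0,"y": 0,"z": 26,"wx": 0,"wy": 0,"wz": 0,"claw": 0},{"x": 0,"y": 0,"z": 26,"wx": 0,"wy": 0,"wz": 0,"claw": 0},{"x": 0,"y": 0,"z": 18,"wx": 0,"wy": 0,"wz": 0,"claw": 0},{"x": 0,"y": 0,"z": 10,"wx": 0,"wy": 0,"wz": 0,"claw": 0},{"x": 0,"y": 0,"z": 0,"wx": 0,"wy": 0,"wz": 0,"claw": 0},{"x": 0,"y": 0,"z": 0,"wx": 0,"wy": 0,"wz": 0,"claw": 0}]'

```text
time: 4.47
tool_pos: [0.5816, 0.3216, 0.1068]
eef_rot: [-0.0, 0.996, 0.089, 0.0]
wrist_force: [-0.1, 0.2, 0.8]
grip_width: 0.0002
finger_force: 0.0
```

```bash
python3 - <<'E'
from h import *
rel([.5816,.3209,.106],10.2)
i=camera_info("wrist");p,d=camera("wrist");cv2.imwrite("pics/w3.png",p[...,::-1])
E
```

```text
t 4.47 p [0.5816 0.3216 0.1068] xyaw 10.22 z [ 0.001  0.    -1.   ] F [-0.1  0.2  0.8] w 0.0002
 tool delta mm [-0.1  0.7  0.8] wz 0.000
```

View pics/w3.png

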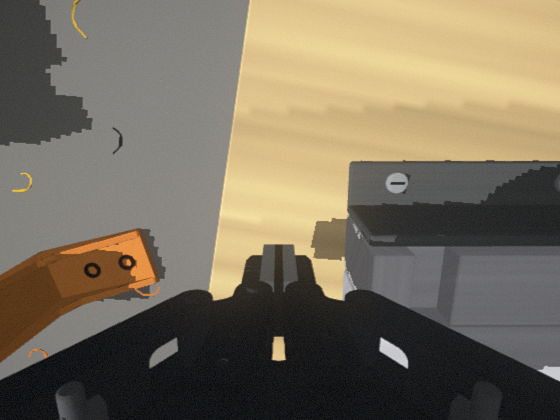

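The fingertips at (278,250) are lined up with the notched bar's end face at the right (350, 245–320). Next I'll nudge the bar about 45 mm.

Emit:
move_arm --moves '[{"x": 0,"y": 8,"z": 0,"wx": 0,"wy": 0,"wz": 0,"claw": 0},{"x": 0,"y": 7,"z": 0,"wx": 0,"wy": 0,"wz": 0,"claw": 0},{"x": 0,"y": 5,"z": 0,"wx": 0,"wy": 0,"wz": 0,"claw": 0},{"x": 0,"y": 5,"z": 0,"wx": 0,"wy": 0,"wz": 0,"claw": 0},{"x": 0,"y": 5,"z": 0,"wx": 0,"wy": 0,"wz": 0,"claw": 0},{"x": 0,"y": 5,"z": 0,"wx": 0,"wy": 0,"wz": 0,"claw": 0},{"x": 0,"y": 0,"z": 0,"wx": 0,"wy": 0,"wz": 0,"claw": 0}]'

```text
time: 5.1
tool_pos: [0.5879, 0.2863, 0.1062]
eef_rot: [0.0, 0.996, 0.089, 0.0]
wrist_force: [-0.0, 1.2, 0.8]
grip_width: -0.0004
finger_force: 0.6
```

Emit:
move_arm --moves '[{"x": 0,"y": 5,"z": 0,"wx": 0,"wy": 0,"wz": 0,"claw": 0},{"x": 0,"y": 5,"z": 0,"wx": 0,"wy": 0,"wz": 0,"claw": 0},{"x": 0,"y": 5,"z": 0,"wx": 0,"wy": 0,"wz": 0,"claw": 0},{"x": 0,"y": 5,"z": 0,"wx": 0,"wy": 0,"wz": 0,"claw": 0},{"x": 0,"y": 5,"z": 0,"wx": 0,"wy": 0,"wz": 0,"claw": 0},{"x": 0,"y": 5,"z": 0,"wx": 0,"wy": 0,"wz": 0,"claw": 0},{"x": 0,"y": 0,"z": 0,"wx": 0,"wy": 0,"wz": 0,"claw": 0},{"x": 0,"y": -10,"z": 0,"wx": 0,"wy": 0,"wz": 0,"claw": 0},{"x": 0,"y": -10,"z": -20,"wx": 0,"wy": 0,"wz": 0,"claw": 0},{"x": 0,"y": 0,"z": -30,"wx": 0,"wy": 0,"wz": 0,"claw": 0},{"x": 0,"y": 0,"z": -30,"wx": 0,"wy": 0,"wz": 0,"claw": 0},{"x": 0,"y": 0,"z": -30,"wx": 0,"wy": 0,"wz": 0,"claw": 0},{"x": 0,"y": 0,"z": -30,"wx": 0,"wy": 0,"wz": 0,"claw": 0},{"x": 0,"y": 0,"z": -30,"wx": 0,"wy": 0,"wz": 0,"claw": 0},{"x": 0,"y": 0,"z": 0,"wx": 0,"wy": 0,"wz": 0,"claw": 0},{"x": 0,"y": 0,"z": 0,"wx": 0,"wy": 0,"wz": 0,"claw": 0},{"x": 0,"y": 0,"z": 0,"wx": 0,"wy": 0,"wz": 0,"claw": 0}]'

```text
time: 6.52
tool_pos: [0.5887, 0.277, 0.2748]
eef_rot: [0.001, 0.996, 0.089, -0.001]
wrist_force: [-0.0, -0.4, 0.4]
grip_width: -0.0001
finger_force: 0.0
```

```bash
python3 - <<'E'
from h import *
rel([.5816,.3209,.106],10.2)
i=camera_info("wrist");p,d=camera("wrist");cv2.imwrite("pics/w4.png",p[...,::-1])
P=cloud(i,d);np.savez("w4.npz",p=p,P=P,R=i["R"],t=i["t"],K=i["K"])
E
```

```text
t 6.52 p [0.5887 0.277  0.2748] xyaw 10.24 z [-0.001 -0.002 -1.   ] F [-0.  -0.4  0.4] w -0.0001
 tool delta mm [  1.1 -44.8 168.7] wz 0.001
```

View pics/w4.png

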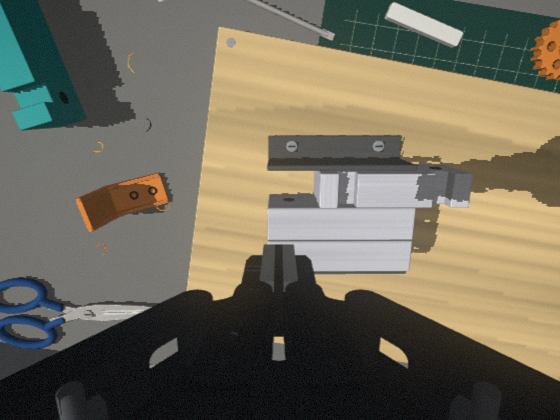

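The notched bar now sticks out to the right, its end face at about (470,188), while the plain bars end at about (412,240). Next I'll locate that end and work out the grasp.

```bash
python3 - <<'E'
from h import *
i=dict(np.load("w4.npz"));
w=cast(i,[[470,172],[469,207],[315,172],[318,207],[414,207],[409,272],[268,207],[268,270]],.06)
th=np.radians(10.2);u=np.array([np.sin(th),-np.cos(th)]);n=np.array([np.cos(th),np.sin(th)]);c=np.array([.569,.217])
for a in w: print(a.round(4),"u",((a[:2]-c)@u*1000).round(1),"n",((a[:2]-c)@n*1000).round(1))
s,p,R=pose();print(p)
E
```

```text
[0.6347 0.1192 0.06  ] u 107.9 n 47.3
[0.6049 0.11   0.06  ] u 111.7 n 16.4
[0.6113 0.2489 0.06  ] u -23.9 n 47.3
[0.5815 0.2399 0.06  ] u -20.4 n 16.4
[0.5964 0.1573 0.06  ] u 63.6 n 16.4
[0.5353 0.1443 0.06  ] u 65.6 n -46.0
[0.5738 0.2829 0.06  ] u -64.0 n 16.4
[0.5143 0.2727 0.06  ] u -64.5 n -43.9
[0.5885582  0.27678301 0.27412404]
```

Emit:
move_arm --moves '[{"x": 0,"y": 0,"z": 0,"wx": 0,"wy": 0,"wz": -0.1208,"claw": 60},{"x": 0,"y": 0,"z": 0,"wx": 0,"wy": 0,"wz": -0.1208,"claw": 60},{"x": 0,"y": 0,"z": 0,"wx": 0,"wy": 0,"wz": -0.1208,"claw": 60},{"x": 0,"y": 0,"z": 0,"wx": 0,"wy": 0,"wz": -0.1208,"claw": 60},{"x": 0,"y": 0,"z": 0,"wx": 0,"wy": 0,"wz": -0.1208,"claw": 60},{"x": 0,"y": 0,"z": 0,"wx": 0,"wy": 0,"wz": -0.1208,"claw": 60},{"x": 0,"y": 0,"z": 0,"wx": 0,"wy": 0,"wz": -0.1208,"claw": 60},{"x": 0,"y": 0,"z": 0,"wx": 0,"wy": 0,"wz": -0.1208,"claw": 60},{"x": 0,"y": 0,"z": 0,"wx": 0,"wy": 0,"wz": -0.1208,"claw": 60},{"x": 0,"y": 0,"z": 0,"wx": 0,"wy": 0,"wz": -0.1208,"claw": 60},{"x": 0,"y": 0,"z": 0,"wx": 0,"wy": 0,"wz": -0.1208,"claw": 60},{"x": 0,"y": 0,"z": 0,"wx": 0,"wy": 0,"wz": -0.1208,"claw": 60},{"x": 0,"y": 0,"z": 0,"wx": 0,"wy": 0,"wz": -0.1208,"claw": 60}]'

```text
time: 7.65
tool_pos: [0.5886, 0.2768, 0.2738]
eef_rot: [-0.001, 0.639, 0.769, -0.002]
wrist_force: [-0.3, 0.4, -0.1]
grip_width: 0.0601
finger_force: 0.0
```

Emit:
move_arm --moves '[{"x": -25,"y": 0,"z": 0,"wx": 0,"wy": 0,"wz": 0,"claw": 60},{"x": -25,"y": 0,"z": 0,"wx": 0,"wy": 0,"wz": 0,"claw": 60},{"x": -25,"y": 0,"z": 0,"wx": 0,"wy": 0,"wz": 0,"claw": 60},{"x": -25,"y": 0,"z": 0,"wx": 0,"wy": 0,"wz": 0,"claw": 60},{"x": -25,"y": 1,"z": 0,"wx": 0,"wy": 0,"wz": 0,"claw": 60},{"x": -24,"y": 0,"z": 0,"wx": 0,"wy": 0,"wz": 0,"claw": 60},{"x": 0,"y": 0,"z": 0,"wx": 0,"wy": 0,"wz": 0,"claw": 60},{"x": 0,"y": 0,"z": 0,"wx": 0,"wy": 0,"wz": 0,"claw": 60},{"x": 0,"y": 0,"z": 0,"wx": 0,"wy": 0,"wz": 0,"claw": 60}]'

```text
time: 8.4
tool_pos: [0.6159, 0.1313, 0.2747]
eef_rot: [-0.001, 0.641, 0.767, -0.001]
wrist_force: [1.1, 0.8, 0.7]
grip_width: 0.0598
finger_force: 0.0
```

```bash
python3 - <<'E'
from h import *
rel([.6162,.13,.086],100.2)
print(np.round(get_state()["qpos"],2))
i=camera_info("wrist");p,d=camera("wrist");cv2.imwrite("pics/w5.png",p[...,::-1])
E
```

```text
t 8.4 p [0.6159 0.1313 0.2747] xyaw 100.25 z [-0.002  0.    -1.   ] F [1.1 0.8 0.7] w 0.0598
 tool delta mm [ -1.5   0.5 188.7] wz 0.001
[ 0.56  0.52 -1.12  1.52  0.47  1.4  -0.4 ]
```

View pics/w5.png

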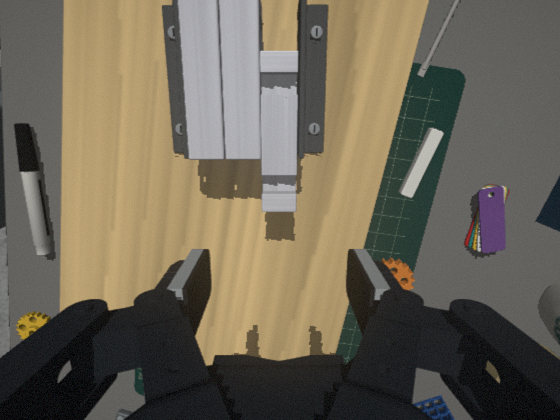

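The fingers straddle the protruding end, which is centred at column 279. Next is the descent.

Emit:
move_arm --moves '[{"x": 0,"y": 0,"z": 28,"wx": 0,"wy": 0,"wz": 0,"claw": 60},{"x": 0,"y": 0,"z": 28,"wx": 0,"wy": 0,"wz": 0,"claw": 60},{"x": 0,"y": 0,"z": 28,"wx": 0,"wy": 0,"wz": 0,"claw": 60},{"x": 0,"y": 0,"z": 28,"wx": 0,"wy": 0,"wz": 0,"claw": 60},{"x": 0,"y": 0,"z": 28,"wx": 0,"wy": 0,"wz": 0,"claw": 60},{"x": 0,"y": 0,"z": 25,"wx": 0,"wy": 0,"wz": 0,"claw": 60},{"x": 0,"y": 0,"z": 15,"wx": 0,"wy": 0,"wz": 0,"claw": 60},{"x": 0,"y": 0,"z": 8,"wx": 0,"wy": 0,"wz": 0,"claw": 60},{"x": 0,"y": 0,"z": 0,"wx": 0,"wy": 0,"wz": 0,"claw": 60},{"x": 0,"y": 0,"z": 0,"wx": 0,"wy": 0,"wz": 0,"claw": 60}]'

```text
time: 9.28
tool_pos: [0.6168, 0.1319, 0.0887]
eef_rot: [0.0, 0.641, 0.768, 0.0]
wrist_force: [0.8, 0.9, -0.2]
grip_width: 0.0599
finger_force: 0.0
```

Emit:
move_arm --moves '[{"x": 0,"y": 0,"z": 0,"wx": 0,"wy": 0,"wz": 0,"claw": 20},{"x": 0,"y": 0,"z": 0,"wx": 0,"wy": 0,"wz": 0,"claw": 20},{"x": 0,"y": 0,"z": 0,"wx": 0,"wy": 0,"wz": 0,"claw": 20},{"x": 0,"y": 0,"z": 0,"wx": 0,"wy": 0,"wz": 0,"claw": 20},{"x": 0,"y": 0,"z": 0,"wx": 0,"wy": 0,"wz": 0,"claw": 20},{"x": 0,"y": 0,"z": 0,"wx": 0,"wy": 0,"wz": 0,"claw": 20}]' --grip_force 30

```text
time: 9.78
tool_pos: [0.6173, 0.1311, 0.0895]
eef_rot: [0.001, 0.641, 0.767, 0.001]
wrist_force: [-2.2, 0.0, 6.1]
grip_width: 0.0299
finger_force: 30.7
```

```bash
python3 - <<'E'
from h import *
rel([.6162,.13,.086],100.2)
E
```

```text
t 9.78 p [0.6173 0.1311 0.0895] xyaw 100.21 z [ 0.002 -0.    -1.   ] F [-2.2  0.   6.1] w 0.0299
 tool delta mm [-0.9 -1.3  3.5] wz 0.000
```

Gripped at 29.9 mm. Next I'll draw it straight out.

Emit:
move_arm --moves '[{"x": -4,"y": -0.3,"z": -0.5,"wx": 0,"wy": 0,"wz": 0,"claw": 20},{"x": -8,"y": 0,"z": -0.5,"wx": 0,"wy": 0,"wz": 0,"claw": 20},{"x": -10,"y": 0,"z": 0,"wx": 0,"wy": 0,"wz": 0,"claw": 20},{"x": -10,"y": 0,"z": 0,"wx": 0,"wy": 0,"wz": 0,"claw": 20},{"x": -10,"y": 0,"z": 0,"wx": 0,"wy": 0,"wz": 0,"claw": 20},{"x": -10,"y": 0,"z": 0,"wx": 0,"wy": 0,"wz": 0,"claw": 20}]' --grip_force 40

```text
time: 10.28
tool_pos: [0.6259, 0.0792, 0.0895]
eef_rot: [-0.0, 0.641, 0.767, 0.001]
wrist_force: [-0.6, 4.8, 4.1]
grip_width: 0.0296
finger_force: 40.8
```

Emit:
move_arm --moves '[{"x": -10,"y": 0,"z": 0,"wx": 0,"wy": 0,"wz": 0,"claw": 20},{"x": -10,"y": 0,"z": 0,"wx": 0,"wy": 0,"wz": 0,"claw": 20},{"x": -10,"y": 0,"z": 0,"wx": 0,"wy": 0,"wz": 0,"claw": 20},{"x": -10,"y": 0,"z": 0,"wx": 0,"wy": 0,"wz": 0,"claw": 20},{"x": -10,"y": 0,"z": 0,"wx": 0,"wy": 0,"wz": 0,"claw": 20},{"x": -10,"y": 0,"z": 0,"wx": 0,"wy": 0,"wz": 0,"claw": 20},{"x": -10,"y": 0,"z": 0,"wx": 0,"wy": 0,"wz": 0,"claw": 20},{"x": -10,"y": 0,"z": 0,"wx": 0,"wy": 0,"wz": 0,"claw": 20},{"x": -10,"y": 0,"z": 0,"wx": 0,"wy": 0,"wz": 0,"claw": 20},{"x": -8,"y": 0,"z": 0,"wx": 0,"wy": 0,"wz": 0,"claw": 20},{"x": 0,"y": 0,"z": 0,"wx": 0,"wy": 0,"wz": 0,"claw": 20},{"x": 0,"y": 0,"z": 0,"wx": 0,"wy": 0,"wz": 0,"claw": 20}]'

```text
time: 11.28
tool_pos: [0.6436, -0.0196, 0.0896]
eef_rot: [0.001, 0.642, 0.766, -0.0]
wrist_force: [0.8, 0.1, 6.5]
grip_width: 0.0293
finger_force: 40.8
```

```bash
python3 - <<'E'
from h import *
rel([.6426,-.0176,.0895],100.2);print(np.round(get_state()["qpos"],2))
p,d=camera("side");P=cloud(camera_info("side"),d)
cv2.imwrite("pics/s2.png",cv2.resize(p[130:330,180:420],None,fx=3,fy=3,interpolation=cv2.INTER_CUBIC)[...,::-1])
E
```

```text
t 11.28 p [ 0.6436 -0.0196  0.0896] xyaw 100.07 z [ 0.001 -0.002 -1.   ] F [0.8 0.1 6.5] w 0.0293
 tool delta mm [ 2.1 -0.6  0.1] wz -0.002
[ 0.7   0.71 -0.96  1.65  0.64  1.12 -0.27]
```

View pics/s2.png

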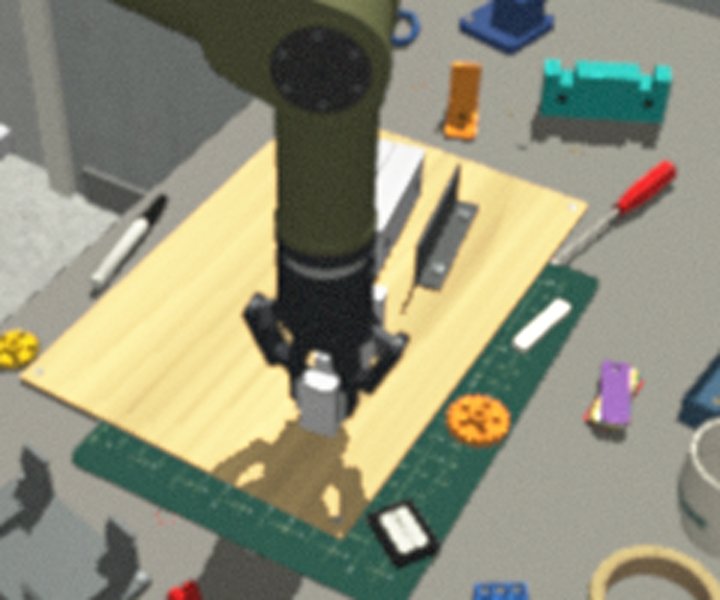

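The bar is drawn clear of the rack (gripper at (320,400) in the crop) and the two plain bars are still standing. Next I'll release it, go to its far side and tip it toward the robot.

Emit:
move_arm --moves '[{"x": 0,"y": 0,"z": 0,"wx": 0,"wy": 0,"wz": 0,"claw": 50},{"x": 0,"y": 0,"z": 0,"wx": 0,"wy": 0,"wz": 0,"claw": 50},{"x": 0,"y": 0,"z": 0,"wx": 0,"wy": 0,"wz": 0,"claw": 50},{"x": 0,"y": 0,"z": -10,"wx": 0,"wy": 0,"wz": 0,"claw": 50},{"x": 0,"y": 0,"z": -20,"wx": 0,"wy": 0,"wz": 0,"claw": 50},{"x": 0,"y": 0,"z": -25,"wx": 0,"wy": 0,"wz": 0,"claw": 50},{"x": 0,"y": 0,"z": -30,"wx": 0,"wy": 0,"wz": 0,"claw": 50},{"x": 0,"y": 0,"z": -25,"wx": 0,"wy": 0,"wz": 0,"claw": 50},{"x": 0,"y": 15,"z": -25,"wx": 0,"wy": 0,"wz": 0,"claw": 0},{"x": 0,"y": 20,"z": -25,"wx": 0,"wy": 0,"wz": 0,"claw": 0},{"x": 0,"y": 20,"z": -20,"wx": 0,"wy": 0,"wz": 0,"claw": 0},{"x": 0,"y": 0,"z": 0,"wx": 0,"wy": 0,"wz": 0,"claw": 0},{"x": 0,"y": 0,"z": 0,"wx": 0,"wy": 0,"wz": 0,"claw": 0},{"x": 0,"y": 0,"z": 0,"wx": 0,"wy": 0,"wz": 0,"claw": 0}]'

```text
time: 12.5
tool_pos: [0.6962, -0.007, 0.2681]
eef_rot: [-0.001, 0.641, 0.767, -0.001]
wrist_force: [-0.2, -0.9, -0.3]
grip_width: -0.0
finger_force: 0.0
```

```bash
python3 - <<'E'
from h import *
i=camera_info("wrist");K,R,t=map(np.array,(i["K"],i["R"],i["t"]))
rel([.6347,.0296,.123],100.2)
q=K@(R@np.array([.6347,.0296,.06])+t);print("expect px",q[:2]/q[2])
r=bars(.052,.068,np.s_[0:300,60:360],close=31)
rel([r[0][0]/1000,r[0][1]/1000,.123],100.2)
E
```

```text
t 12.5 p [ 0.6962 -0.007   0.2681] xyaw 100.26 z [-0.002 -0.    -1.   ] F [-0.2 -0.9 -0.3] w -0.0
 tool delta mm [ 47.  -53.7 145.2] wz 0.001
expect px [211.02787004 136.44995365]
rect ((635.6029663085938, 27.262554168701172), (30.302576065063477, 129.74935913085938), 10.699698448181152) z 0.06122717349353973
t 12.55 p [ 0.6959 -0.0073  0.2676] xyaw 100.24 z [-0.003 -0.001 -1.   ] F [-0.8  0.2 -0.2] w 0.0001
 tool delta mm [ 44.8 -52.8 144.7] wz 0.001
```

The bar measures 30 × 130 mm and is upright at (0.6356, 0.0273). Next I'll move to its middle, go down and push near the top with a slight rise.

Emit:
move_arm --moves '[{"x": 22,"y": 0,"z": 20,"wx": 0,"wy": 0,"wz": 0,"claw": 0},{"x": 23,"y": 0,"z": 25,"wx": 0,"wy": 0,"wz": 0,"claw": 0},{"x": 0,"y": 0,"z": 30,"wx": 0,"wy": 0,"wz": 0,"claw": 0},{"x": 0,"y": 0,"z": 30,"wx": 0,"wy": 0,"wz": 0,"claw": 0},{"x": 0,"y": 0,"z": 25,"wx": 0,"wy": 0,"wz": 0,"claw": 0},{"x": 0,"y": 0,"z": 14,"wx": 0,"wy": 0,"wz": 0,"claw": 0},{"x": 0,"y": -8,"z": 0,"wx": 0,"wy": 0,"wz": 0,"claw": 0},{"x": 0,"y": -8,"z": 0,"wx": 0,"wy": 0,"wz": 0,"claw": 0},{"x": 0,"y": 0,"z": 0,"wx": 0,"wy": 0,"wz": 0,"claw": 0}]'

```text
time: 13.3
tool_pos: [0.6722, 0.0343, 0.1262]
eef_rot: [0.0, 0.641, 0.767, -0.0]
wrist_force: [0.5, 0.6, -0.1]
grip_width: 0.0001
finger_force: 0.0
```

Emit:
move_arm --moves '[{"x": 0,"y": -4,"z": 0,"wx": 0,"wy": 0,"wz": 0,"claw": 0},{"x": 0,"y": -4,"z": 0,"wx": 0,"wy": 0,"wz": 0,"claw": 0},{"x": 0,"y": -3,"z": -1.5,"wx": 0,"wy": 0,"wz": 0,"claw": 0},{"x": 0,"y": -3,"z": -1.5,"wx": 0,"wy": 0,"wz": 0,"claw": 0},{"x": 0,"y": -3,"z": -1.5,"wx": 0,"wy": 0,"wz": 0,"claw": 0},{"x": 0,"y": -3,"z": -1.5,"wx": 0,"wy": 0,"wz": 0,"claw": 0}]'

```text
time: 13.8
tool_pos: [0.6537, 0.0309, 0.1314]
eef_rot: [0.0, 0.641, 0.767, 0.0]
wrist_force: [1.3, 0.1, -1.9]
grip_width: 0.0002
finger_force: 0.5
```

```bash
python3 - <<'E'
from h import *
rel([.6356,.0273,.123],100.2)
i=camera_info("wrist");p,d=camera("wrist");P=cloud(i,d);rel([.6356,.0273,.123],100.2)
th=np.radians(10.3);u=np.array([np.sin(th),-np.cos(th)]);n=np.array([np.cos(th),np.sin(th)])
Q=(P.reshape(-1,3)-[.6356,.0273,0]);U=Q[:,:2]@u*1000;N=Q[:,:2]@n*1000;Z=Q[:,2]*1000
k=(np.abs(U+50)<8)&(np.abs(N)<60)&(Z>12)&(Z<75)
for a in range(-60,60,5):
    s=Z[k&(N>=a)&(N<a+5)]
    if len(s):print(a,len(s),np.median(s).round(1),end=" | ")
E
```

```text
t 13.8 p [0.6537 0.0309 0.1314] xyaw 100.22 z [ 0.001 -0.    -1.   ] F [ 1.3  0.1 -1.9] w 0.0002
 tool delta mm [ -0.3 -18.5   8.4] wz 0.000
t 13.85 p [0.6534 0.0308 0.1316] xyaw 100.22 z [ 0.001 -0.    -1.   ] F [ 1.8 -0.2 -0.8] w -0.0002
 tool delta mm [ -0.3 -18.1   8.6] wz 0.000
-20 167 61.1 | -15 406 61.2 | -10 400 61.4 | -5 402 61.6 | 0 411 61.8 | 5 397 62.0 | 10 454 50.2 |
```

Emit:
move_arm --moves '[{"x": 0,"y": -3,"z": -1,"wx": 0,"wy": 0,"wz": 0,"claw": 0},{"x": 0,"y": -3,"z": -1,"wx": 0,"wy": 0,"wz": 0,"claw": 0},{"x": 0,"y": -3,"z": -1,"wx": 0,"wy": 0,"wz": 0,"claw": 0}]'

```text
time: 14.1
tool_pos: [0.6447, 0.0294, 0.1342]
eef_rot: [0.0, 0.641, 0.767, 0.0]
wrist_force: [0.4, -0.3, 0.9]
grip_width: -0.0003
finger_force: 0.6
```

```bash
cat >> h.py <<'E'
def prof(c=(.6356,.0273),us=-50):
    i=camera_info("wrist");p,d=camera("wrist");P=cloud(i,d)
    th=np.radians(10.3);u=np.array([np.sin(th),-np.cos(th)]);n=np.array([np.cos(th),np.sin(th)])
    Q=(P.reshape(-1,3)-[*c,0]);U=Q[:,:2]@u*1000;N=Q[:,:2]@n*1000;Z=Q[:,2]*1000
    k=(np.abs(U-us)<8)&(np.abs(N)<90)&(Z>12)&(Z<80)
    for a in range(-90,60,5):
        s=Z[k&(N>=a)&(N<a+5)]
        if len(s):print(a,len(s),np.median(s).round(1),end=" | ")
    print()
E
python3 - <<'E'
from h import *
rel([.6356,.0273,.123],100.2);prof()
E
```

```text
t 14.1 p [0.6447 0.0294 0.1342] xyaw 100.22 z [ 0.001  0.    -1.   ] F [ 0.4 -0.3  0.9] w -0.0003
 tool delta mm [-0.4 -9.4 11.2] wz 0.000
-30 59 60.4 | -25 335 60.9 | -20 376 61.6 | -15 378 62.8 | -10 389 63.8 | -5 397 64.9 | 0 441 60.0 | 5 383 44.7 | 10 215 24.7 |
```

It is tipping (about 12°). I'll keep pushing level.

Emit:
move_arm --moves '[{"x": 0,"y": -3,"z": 0,"wx": 0,"wy": 0,"wz": 0,"claw": 0},{"x": 0,"y": -3,"z": 0,"wx": 0,"wy": 0,"wz": 0,"claw": 0},{"x": 0,"y": -3,"z": 0,"wx": 0,"wy": 0,"wz": 0,"claw": 0},{"x": 0,"y": -3,"z": 0,"wx": 0,"wy": 0,"wz": 0,"claw": 0},{"x": 0,"y": -3,"z": 0,"wx": 0,"wy": 0,"wz": 0,"claw": 0},{"x": 0,"y": -3,"z": 0,"wx": 0,"wy": 0,"wz": 0,"claw": 0}]'

```text
time: 14.65
tool_pos: [0.6264, 0.026, 0.1337]
eef_rot: [-0.0, 0.641, 0.767, -0.0]
wrist_force: [-0.3, 0.7, -0.6]
grip_width: -0.0
finger_force: 0.0
```

```bash
python3 - <<'E'
from h import *
rel([.6356,.0273,.123],100.2);prof()
E
```

```text
t 14.65 p [0.6264 0.026  0.1337] xyaw 100.22 z [-0.001 -0.    -1.   ] F [-0.3  0.7 -0.6] w -0.0
 tool delta mm [-0.4  9.2 10.7] wz 0.000
-45 173 54.1 | -40 267 57.0 | -35 329 60.1 | -30 352 63.1 | -25 390 66.6 | -20 441 63.6 | -15 429 57.8 | -10 394 50.7 | -5 343 43.4 | 0 301 35.1 | 5 220 28.1 |
```

Emit:
move_arm --moves '[{"x": 0,"y": 0,"z": -3,"wx": 0,"wy": 0,"wz": 0,"claw": 0},{"x": 0,"y": -2,"z": -10,"wx": 0,"wy": 0,"wz": 0,"claw": 0},{"x": 0,"y": 0,"z": -25,"wx": 0,"wy": 0,"wz": 0,"claw": 0},{"x": -20,"y": 0,"z": -30,"wx": 0,"wy": 0,"wz": 0,"claw": 75},{"x": -20,"y": 0,"z": -30,"wx": 0,"wy": 0,"wz": 0,"claw": 75},{"x": -20,"y": 0,"z": -30,"wx": 0,"wy": 0,"wz": 0,"claw": 75},{"x": 0,"y": 0,"z": 0,"wx": 0,"wy": 0,"wz": 0,"claw": 75},{"x": 0,"y": 0,"z": 0,"wx": 0,"wy": 0,"wz": 0,"claw": 75},{"x": 0,"y": 0,"z": 0,"wx": 0,"wy": 0,"wz": 0,"claw": 75},{"x": 0,"y": 0,"z": 0,"wx": 0,"wy": 0,"wz": 0,"claw": 75}]'

```text
time: 15.53
tool_pos: [0.6348, -0.0321, 0.2609]
eef_rot: [-0.001, 0.641, 0.768, -0.0]
wrist_force: [0.5, 0.2, 0.2]
grip_width: 0.0752
finger_force: 0.0
```

```bash
python3 - <<'E'
from h import *
rel([.6,.027,.085],100.2);prof()
r=bars(.030,.042,np.s_[0:400,60:480],close=31,save="pics/w6.png")
rel([r[0][0]/1000,r[0][1]/1000,.085],100.2)
E
```

```text
t 15.53 p [ 0.6348 -0.0321  0.2609] xyaw 100.33 z [-0.002  0.    -1.   ] F [0.5 0.2 0.2] w 0.0752
 tool delta mm [ 64.3 -23.3 176. ] wz 0.002
-75 17 36.8 | -70 103 37.2 | -65 100 37.4 | -60 120 37.7 | -55 135 37.6 | -50 135 37.7 | -45 140 37.8 | -40 132 37.7 | -35 129 37.4 | -30 141 37.6 | -25 144 37.7 | -20 86 37.3 | 
rect ((592.4824829101562, 19.43079376220703), (53.93035125732422, 129.7879180908203), 10.661344528198242) z 0.03748940906716051
t 15.63 p [ 0.6349 -0.0322  0.2607] xyaw 100.34 z [-0.002  0.    -1.   ] F [-0.2 -0.4 -1.3] w 0.0752
 tool delta mm [ 58.2 -32.1 175.8] wz 0.002
```

It lies flat, measuring 53.9 × 129.8 mm, centred at (0.5925, 0.0194). Next is the grasp across its width.

Emit:
move_arm --moves '[{"x": 20,"y": -11,"z": 0,"wx": 0,"wy": 0,"wz": -0.005,"claw": 80},{"x": 20,"y": -11,"z": 20,"wx": 0,"wy": 0,"wz": 0,"claw": 80},{"x": 18,"y": -10,"z": 20,"wx": 0,"wy": 0,"wz": 0,"claw": 80},{"x": 0,"y": 0,"z": 25,"wx": 0,"wy": 0,"wz": 0,"claw": 80},{"x": 0,"y": 0,"z": 0,"wx": 0,"wy": 0,"wz": 0,"claw": 80},{"x": 0,"y": 0,"z": 0,"wx": 0,"wy": 0,"wz": 0,"claw": 80},{"x": 0,"y": 0,"z": 0,"wx": 0,"wy": 0,"wz": 0,"claw": 80}]'

```text
time: 16.22
tool_pos: [0.5944, 0.0177, 0.1976]
eef_rot: [0.0, 0.64, 0.769, 0.0]
wrist_force: [1.3, -0.9, 0.1]
grip_width: 0.0802
finger_force: 0.0
```

```bash
python3 - <<'E'
from h import *
rel([.5925,.0194,.084],100.66)
r=bars(.030,.042,np.s_[0:400,60:480],close=41)
E
```

```text
t 16.22 p [0.5944 0.0177 0.1976] xyaw 100.48 z [ 0.001  0.    -1.   ] F [ 1.3 -0.9  0.1] w 0.0802
 tool delta mm [  2.   -1.7 113.6] wz -0.003
rect ((592.4459228515625, 19.246475219726562), (53.77924728393555, 129.85736083984375), 10.642457962036133) z 0.03745751401629945
```

Emit:
move_arm --moves '[{"x": 1.5,"y": -1.5,"z": 20,"wx": 0,"wy": 0,"wz": -0.003,"claw": 80},{"x": 0,"y": 0,"z": 30,"wx": 0,"wy": 0,"wz": 0,"claw": 80},{"x": 0,"y": 0,"z": 30,"wx": 0,"wy": 0,"wz": 0,"claw": 80},{"x": 0,"y": 0,"z": 20,"wx": 0,"wy": 0,"wz": 0,"claw": 80},{"x": 0,"y": 0,"z": 12,"wx": 0,"wy": 0,"wz": 0,"claw": 80},{"x": 0,"y": 0,"z": 0,"wx": 0,"wy": 0,"wz": 0,"claw": 80},{"x": 0,"y": 0,"z": 0,"wx": 0,"wy": 0,"wz": 0,"claw": 80},{"x": 0,"y": 0,"z": 0,"wx": 0,"wy": 0,"wz": 0,"claw": 40},{"x": 0,"y": 0,"z": 0,"wx": 0,"wy": 0,"wz": 0,"claw": 40},{"x": 0,"y": 0,"z": 0,"wx": 0,"wy": 0,"wz": 0,"claw": 40},{"x": 0,"y": 0,"z": 0,"wx": 0,"wy": 0,"wz": 0,"claw": 40},{"x": 0,"y": 0,"z": 0,"wx": 0,"wy": 0,"wz": 0,"claw": 40}]' --grip_force 50

```text
time: 17.27
tool_pos: [0.5931, 0.0193, 0.0869]
eef_rot: [0.001, 0.638, 0.77, 0.001]
wrist_force: [-1.2, -0.5, 5.8]
grip_width: 0.0525
finger_force: 55.5
```

```bash
python3 - <<'E'
from h import *
rel([.5925,.0194,.084],100.66)
E
```

```text
t 17.27 p [0.5931 0.0193 0.0869] xyaw 100.67 z [ 0.003 -0.001 -1.   ] F [-1.2 -0.5  5.8] w 0.0525
 tool delta mm [ 0.2 -0.5  2.9] wz 0.000
```

Held at 52.5 mm. Next I'll lift, turn toward the cradle's axis, and hover beside the cradle to measure it from near.

Emit:
move_arm --moves '[{"x": 0,"y": 0,"z": -6,"wx": 0,"wy": 0,"wz": 0,"claw": 40},{"x": 0,"y": 0,"z": -12,"wx": 0,"wy": 0,"wz": 0,"claw": 40},{"x": 0,"y": 0,"z": -20,"wx": 0,"wy": 0,"wz": 0,"claw": 40},{"x": 0,"y": 0,"z": -25,"wx": 0,"wy": 0,"wz": 0,"claw": 40},{"x": 0,"y": 0,"z": -25,"wx": 0,"wy": 0,"wz": 0,"claw": 40},{"x": 0,"y": 0,"z": -25,"wx": 0,"wy": 0,"wz": -0.08,"claw": 40},{"x": 0,"y": 0,"z": -25,"wx": 0,"wy": 0,"wz": -0.1,"claw": 40},{"x": 0,"y": 0,"z": -15,"wx": 0,"wy": 0,"wz": -0.1,"claw": 40},{"x": 0,"y": 0,"z": 0,"wx": 0,"wy": 0,"wz": -0.1,"claw": 40},{"x": 0,"y": 0,"z": 0,"wx": 0,"wy": 0,"wz": -0.1,"claw": 40},{"x": 0,"y": 0,"z": 0,"wx": 0,"wy": 0,"wz": -0.1,"claw": 40},{"x": 0,"y": 0,"z": 0,"wx": 0,"wy": 0,"wz": -0.1,"claw": 40},{"x": 0,"y": 0,"z": 0,"wx": 0,"wy": 0,"wz": -0.1,"claw": 40},{"x": 0,"y": 0,"z": 0,"wx": 0,"wy": 0,"wz": -0.1,"claw": 40},{"x": 0,"y": 0,"z": 0,"wx": 0,"wy": 0,"wz": -0.1,"claw": 40},{"x": 0,"y": 0,"z": 0,"wx": 0,"wy": 0,"wz": -0.1,"claw": 40},{"x": 0,"y": 0,"z": 0,"wx": 0,"wy": 0,"wz": -0.1,"claw": 40},{"x": 0,"y": 0,"z": 0,"wx": 0,"wy": 0,"wz": 0,"claw": 40}]' --grip_force 60

```text
time: 18.77
tool_pos: [0.5917, 0.019, 0.2382]
eef_rot: [-0.0, 0.101, 0.995, -0.0]
wrist_force: [0.2, 0.6, -4.1]
grip_width: 0.0526
finger_force: 64.6
```

Emit:
move_arm --moves '[{"x": -6,"y": -11,"z": 0,"wx": 0,"wy": 0,"wz": 0,"claw": 40},{"x": -12,"y": -22.8,"z": 0,"wx": 0,"wy": 0,"wz": 0,"claw": 40},{"x": -12,"y": -22.8,"z": 0,"wx": 0,"wy": 0,"wz": 0,"claw": 40},{"x": -12,"y": -22.8,"z": 0,"wx": 0,"wy": 0,"wz": 0,"claw": 40},{"x": -12,"y": -22.8,"z": 0,"wx": 0,"wy": 0,"wz": 0,"claw": 40},{"x": -12,"y": -22.8,"z": 0,"wx": 0,"wy": 0,"wz": 0,"claw": 40},{"x": -12,"y": -22.8,"z": 0,"wx": 0,"wy": 0,"wz": 0,"claw": 40},{"x": -12,"y": -22.8,"z": 0,"wx": 0,"wy": 0,"wz": 0,"claw": 40},{"x": -12,"y": -22.8,"z": 0,"wx": 0,"wy": 0,"wz": 0,"claw": 40},{"x": -12,"y": -22.8,"z": 0,"wx": 0,"wy": 0,"wz": 0,"claw": 40},{"x": -12,"y": -22.8,"z": 0,"wx": 0,"wy": 0,"wz": 0,"claw": 40},{"x": -12,"y": -22.8,"z": 0,"wx": 0,"wy": 0,"wz": 0,"claw": 40},{"x": -7,"y": -11.5,"z": 0,"wx": 0,"wy": 0,"wz": 0,"claw": 40},{"x": 0,"y": 0,"z": 0,"wx": 0,"wy": 0,"wz": 0,"claw": 40},{"x": 0,"y": 0,"z": 0,"wx": 0,"wy": 0,"wz": 0,"claw": 40},{"x": 0,"y": 0,"z": 0,"wx": 0,"wy": 0,"wz": 0,"claw": 40},{"x": 0,"y": 0,"z": 0,"wx": 0,"wy": 0,"wz": 0,"claw": 40}]'

```text
time: 20.18
tool_pos: [0.6784, -0.2765, 0.2381]
eef_rot: [-0.0, 0.101, 0.995, 0.0]
wrist_force: [0.3, 0.3, -3.6]
grip_width: 0.0529
finger_force: 64.6
```

```bash
python3 - <<'E'
from h import *
rel([.5325,-.2477,.24],168.4);print(np.round(get_state()["qpos"],2))
i=camera_info("wrist");p,d=camera("wrist");P=cloud(i,d);np.savez("w7.npz",p=p,P=P,R=i["R"],t=i["t"],K=i["K"]);cv2.imwrite("pics/w7.png",p[...,::-1])
rel([.5325,-.2477,.24],168.4)
E
```

```text
t 20.18 p [ 0.6784 -0.2765  0.2381] xyaw 168.35 z [-0.  0. -1.] F [ 0.3  0.3 -3.6] w 0.0529
 tool delta mm [148.7  -1.2  -1.9] wz -0.001
[ 1.02  0.83 -1.18  1.27  0.75  1.5   1.3 ]
t 20.23 p [ 0.6785 -0.2765  0.2382] xyaw 168.37 z [ 0.  0. -1.] F [-0.3  0.6 -4.3] w 0.0526
 tool delta mm [148.8  -1.2  -1.8] wz -0.000
```

View pics/w7.png

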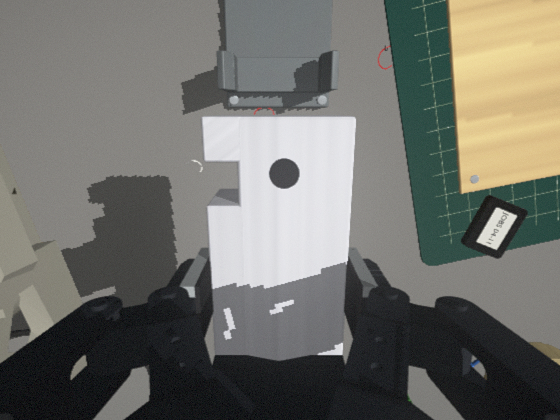

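The cradle's far fork shows at (278,72), in line with the bar, whose end is at row 117. I'll get the numbers for both in the tool frame.

```bash
python3 - <<'E'
from h import *
i=dict(np.load("w7.npz"));P=i["P"];p=i["p"];s,t,R=pose()
T=((P-t)@R)*1000; Z=P[...,2]
tf=lambda uv,z:((cast(i,uv,z)-t)@R*1000).round(1).tolist()
print("bar z top",np.median(Z[130:150,250:340]).round(4),"far end",tf([[203,118],[355,118]],t[2]-.051),"sides",tf([[208,215],[351,215]],t[2]-.051))
k=np.zeros(Z.shape,bool);k[0:112,180:370]=1
for nm,a,b in(("cheek tops",.046,.058),("seat",.014,.026),("base",.005,.0115)):
    m=k&(Z>a)&(Z<b)
    x,y=T[...,0][m],T[...,1][m];print(nm,m.sum(),"x",np.percentile(x,[1,50,99]).round(1),"y",np.percentile(y,[1,50,99]).round(1),"z",np.median(Z[m]).round(4))
m=k&(Z>.046)&(Z<.058);n,l,st,ce=cv2.connectedComponentsWithStats(m.astype(np.uint8))
for j in range(1,n):
    if st[j,4]>15: q=T[l==j];print(st[j],q.min(0).round(1),q.max(0).round(1))
# pixel-based: base sides
print("base sides @z8", tf([[226,10],[331,10],[224,45],[333,45]],.008))
print("fork outer corners @52",tf([[217,53],[222,90],[339,50],[333,88]],.052))
E
```

```text
bar z top 0.1886 far end [[63.8, -26.1, 51.0], [63.8, 26.9, 51.0]] sides [[28.5, -26.3, 51.0], [28.4, 27.4, 51.0]]
cheek tops 970 x [ 81.6  94.5 106.9] y [-43.1 -34.5  42.6] z 0.0513
seat 2911 x [ 81.4  94.5 107.3] y [-32.1   0.1  31.7] z 0.0215
base 7370 x [ 69.6 125.9 150.3] y [-42.1   0.1  41.7] z 0.0095
[217  50  15  40 487] [ 81.5 -43.5 183.3] [107.6 -34.2 192.2]
[325  50  14  40 482] [ 81.5  34.  183.9] [107.3  43.1 192.2]
base sides @z8 [[143.7, -41.2, 230.2], [143.7, 42.2, 230.2], [118.2, -43.9, 230.2], [118.1, 44.9, 230.2]]
fork outer corners @52 [[105.4, -42.6, 186.2], [80.9, -40.2, 186.2], [107.3, 42.6, 186.2], [82.2, 39.5, 186.2]]
```

The cradle centre is at tool x ≈ +144.5, y ≈ −0.2. The bar centre in the hand is at x ≈ −1.2, y ≈ +0.4. I'll move over the cradle and descend.

Emit:
move_arm --moves '[{"x": 9.5,"y": -0.6,"z": 0,"wx": 0,"wy": 0,"wz": 0,"claw": 40},{"x": 18,"y": 0,"z": 0,"wx": 0,"wy": 0,"wz": 0,"claw": 40},{"x": 20,"y": 0,"z": 0,"wx": 0,"wy": 0,"wz": 0,"claw": 40},{"x": 20,"y": 0,"z": 0,"wx": 0,"wy": 0,"wz": 0,"claw": 40},{"x": 20,"y": 0,"z": 0,"wx": 0,"wy": 0,"wz": 0,"claw": 40},{"x": 20,"y": 0,"z": 0,"wx": 0,"wy": 0,"wz": 0,"claw": 40},{"x": 20,"y": 0,"z": 0,"wx": 0,"wy": 0,"wz": 0,"claw": 40},{"x": 12,"y": 0,"z": 10,"wx": 0,"wy": 0,"wz": 0,"claw": 40},{"x": 6,"y": 0,"z": 20,"wx": 0,"wy": 0,"wz": 0,"claw": 40},{"x": 0,"y": 0,"z": 20,"wx": 0,"wy": 0,"wz": 0,"claw": 40},{"x": 0,"y": 0,"z": 15,"wx": 0,"wy": 0,"wz": 0,"claw": 40},{"x": 0,"y": 0,"z": 0,"wx": 0,"wy": 0,"wz": 0,"claw": 40},{"x": 0,"y": 0,"z": 0,"wx": 0,"wy": 0,"wz": 0,"claw": 40},{"x": 0,"y": 0,"z": 0,"wx": 0,"wy": 0,"wz": 0,"claw": 40}]'

```text
time: 21.4
tool_pos: [0.5369, -0.2485, 0.174]
eef_rot: [0.001, 0.102, 0.995, -0.0]
wrist_force: [0.5, 0.7, -3.3]
grip_width: 0.0526
finger_force: 64.5
```

```bash
python3 - <<'E'
from h import *
i=dict(np.load("w7.npz"))
# target from earlier pose (.6785,-.2765), xyaw 168.37
a=np.radians(168.37);x=np.array([np.cos(a),np.sin(a)]);y=np.array([np.sin(a),-np.cos(a)])
T=np.array([.6785,-.2765])+.1457*x-.0006*y;print(T);rel([*T,.103],168.37);print(np.round(get_state()["qpos"],2))
# top camera cross-check of cradle vs bar in hand
p,d=camera("top");P=cloud(camera_info("top"),d);cv2.imwrite("pics/t3.png",p[...,::-1])
E
```

```text
[ 0.53567029 -0.2477159 ]
t 21.4 p [ 0.5369 -0.2485  0.174 ] xyaw 168.34 z [ 0.002 -0.    -1.   ] F [ 0.5  0.7 -3.3] w 0.0526
 tool delta mm [ 1.4  0.5 71. ] wz -0.001
[ 1.34  0.65 -1.27  1.72  0.66  1.27  1.28]
```

Emit:
move_arm --moves '[{"x": 1.2,"y": 0.4,"z": 10,"wx": 0,"wy": 0,"wz": 0,"claw": 40},{"x": 0,"y": 0,"z": 15,"wx": 0,"wy": 0,"wz": 0,"claw": 40},{"x": 0,"y": 0,"z": 15,"wx": 0,"wy": 0,"wz": 0,"claw": 40},{"x": 0,"y": 0,"z": 12,"wx": 0,"wy": 0,"wz": 0,"claw": 40},{"x": 0,"y": 0,"z": 8,"wx": 0,"wy": 0,"wz": 0,"claw": 40},{"x": 0,"y": 0,"z": 4,"wx": 0,"wy": 0,"wz": 0,"claw": 40},{"x": 0,"y": 0,"z": 0,"wx": 0,"wy": 0,"wz": 0,"claw": 40},{"x": 0,"y": 0,"z": 0,"wx": 0,"wy": 0,"wz": 0,"claw": 40}]'

```text
time: 22.12
tool_pos: [0.535, -0.2481, 0.1089]
eef_rot: [0.0, 0.102, 0.995, 0.0]
wrist_force: [0.4, -0.3, -4.4]
grip_width: 0.0529
finger_force: 64.6
```

```bash
python3 - <<'E'
from h import *
rel([.5357,-.2477,.101],168.37)
E
```

```text
t 22.12 p [ 0.535  -0.2481  0.1089] xyaw 168.3 z [ 0.  0. -1.] F [ 0.4 -0.3 -4.4] w 0.0529
 tool delta mm [-0.6  0.6  7.9] wz -0.001
```

Emit:
move_arm --moves '[{"x": -0.4,"y": 0.4,"z": 2,"wx": 0,"wy": 0,"wz": 0,"claw": 40},{"x": 0,"y": 0,"z": 2,"wx": 0,"wy": 0,"wz": 0,"claw": 40},{"x": 0,"y": 0,"z": 2,"wx": 0,"wy": 0,"wz": 0,"claw": 40},{"x": 0,"y": 0,"z": 1,"wx": 0,"wy": 0,"wz": 0,"claw": 40},{"x": 0,"y": 0,"z": 1,"wx": 0,"wy": 0,"wz": 0,"claw": 40},{"x": 0,"y": 0,"z": 0,"wx": 0,"wy": 0,"wz": 0,"claw": 40}]'

```text
time: 22.62
tool_pos: [0.5353, -0.2481, 0.1011]
eef_rot: [0.0, 0.102, 0.995, -0.0]
wrist_force: [0.5, 0.1, -3.9]
grip_width: 0.0527
finger_force: 64.7
```

No contact yet (about −4 N, which is the bar's weight), so I'll go down a little more.

Emit:
move_arm --moves '[{"x": 0,"y": 0,"z": 1,"wx": 0,"wy": 0,"wz": 0,"claw": 40},{"x": 0,"y": 0,"z": 0,"wx": 0,"wy": 0,"wz": 0,"claw": 40},{"x": 0,"y": 0,"z": 1,"wx": 0,"wy": 0,"wz": 0,"claw": 40},{"x": 0,"y": 0,"z": 0,"wx": 0,"wy": 0,"wz": 0,"claw": 40}]'

```text
time: 22.95
tool_pos: [0.5355, -0.248, 0.1009]
eef_rot: [-0.0, 0.102, 0.995, -0.001]
wrist_force: [-7.5, 0.3, 12.4]
grip_width: 0.0528
finger_force: 66.4
```

Seated, with +12 N from the seat. I'll ease off, let go and rise.

Emit:
move_arm --moves '[{"x": 0,"y": 0,"z": -1,"wx": 0,"wy": 0,"wz": 0,"claw": 40},{"x": 0,"y": 0,"z": -0.5,"wx": 0,"wy": 0,"wz": 0,"claw": 54},{"x": 0,"y": 0,"z": 0,"wx": 0,"wy": 0,"wz": 0,"claw": 60},{"x": 0,"y": 0,"z": 0,"wx": 0,"wy": 0,"wz": 0,"claw": 68},{"x": 0,"y": 0,"z": 0,"wx": 0,"wy": 0,"wz": 0,"claw": 68},{"x": 0,"y": 0,"z": 0,"wx": 0,"wy": 0,"wz": 0,"claw": 68},{"x": 0,"y": 0,"z": -8,"wx": 0,"wy": 0,"wz": 0,"claw": 68},{"x": 0,"y": 0,"z": -15,"wx": 0,"wy": 0,"wz": 0,"claw": 68},{"x": 0,"y": 0,"z": -25,"wx": 0,"wy": 0,"wz": 0,"claw": 68},{"x": -15,"y": 0,"z": -30,"wx": 0,"wy": 0,"wz": 0,"claw": 68},{"x": -20,"y": 0,"z": -30,"wx": 0,"wy": 0,"wz": 0,"claw": 68},{"x": -20,"y": 0,"z": -30,"wx": 0,"wy": 0,"wz": 0,"claw": 68},{"x": -20,"y": 0,"z": -30,"wx": 0,"wy": 0,"wz": 0,"claw": 68},{"x": -20,"y": 0,"z": -20,"wx": 0,"wy": 0,"wz": 0,"claw": 68},{"x": 0,"y": 0,"z": 0,"wx": 0,"wy": 0,"wz": 0,"claw": 68},{"x": 0,"y": 0,"z": 0,"wx": 0,"wy": 0,"wz": 0,"claw": 68},{"x": 0,"y": 0,"z": 0,"wx": 0,"wy": 0,"wz": 0,"claw": 68},{"x": 0,"y": 0,"z": 0,"wx": 0,"wy": 0,"wz": 0,"claw": 68}]'

```text
time: 24.45
tool_pos: [0.6272, -0.2672, 0.2874]
eef_rot: [-0.001, 0.102, 0.995, -0.0]
wrist_force: [0.0, -0.5, 0.3]
grip_width: 0.0682
finger_force: 0.0
```

```bash
python3 - <<'E'
from h import *
i=camera_info("wrist");s,t,R=pose();p,d=camera("wrist");P=cloud(i,d);T=((P-t)@R)*1000;Z=P[...,2];g=cv2.cvtColor(p,cv2.COLOR_RGB2HSV)
print(t)
k=(T[...,2]>90)
M=k&(Z>.045)&(Z<.062);br=(g[...,2]>150)&(g[...,1]<30)
def rect(m,z):
    m=cv2.morphologyEx(m.astype(np.uint8),cv2.MORPH_OPEN,np.ones((3,3)));m=cv2.morphologyEx(m,cv2.MORPH_CLOSE,np.ones((31,31)))
    c=max(cv2.findContours(m,0,1)[0],key=cv2.contourArea).reshape(-1,2);w=(cast(i,c,z)-t)@R*1000
    r=cv2.minAreaRect(w[:,:2].astype(np.float32));print(r,np.median(Z[m>0]).round(4))
rect(M&br,.05)
n,l,st,ce=cv2.connectedComponentsWithStats((M&~br).astype(np.uint8))
for j in range(1,n):
    if st[j,4]>60: q=T[l==j];print("cheek",st[j].tolist(),np.percentile(q,2,axis=0).round(1),np.percentile(q,98,axis=0).round(1))
m=k&(Z>.004)&(Z<.0115);print("base x",np.percentile(T[...,0][m],[.5,99.5]).round(1),"y",np.percentile(T[...,1][m],[.5,99.5]).round(1))
b=M&br
if b.any():
    A=np.c_[T[...,0][b],T[...,1][b],np.ones(b.sum())];print("tilt",np.linalg.lstsq(A,Z[b],rcond=None)[0]*np.r_[1e3,1e3,1])
E
```

```text
[ 0.62716411 -0.26722617  0.28743976]
((90.73367309570312, 0.6711158752441406), (124.08671569824219, 54.03927993774414), 0.027626419439911842) 0.0515
cheek [226, 0, 14, 35, 393] [128.9 -41.8 234.2] [152.7 -33.  242.6]
cheek [320, 0, 13, 35, 390] [128.8  35.2 234.3] [152.5  43.9 242.5]
cheek [275, 13, 13, 15, 154] [132.7  -2.4 234.3] [142.7   7.3 237.3]
cheek [231, 125, 12, 30, 304] [ 29.8 -41.8 233.8] [ 54.3 -33.3 242.1]
cheek [316, 125, 13, 30, 313] [ 29.5  35.1 234.1] [ 54.2  43.9 242.2]
cheek [275, 127, 12, 12, 118] [ 43.1  -2.4 234.1] [ 52.6   7.  237.4]
cheek [0, 129, 41, 93, 1546] [ -30.2 -245.4  226.1] [  44.9 -228.9  241. ]
cheek [75, 292, 15, 14, 82] [-125.7 -199.9  226.8] [-113.1 -196.1  242.2]
cheek [106, 375, 15, 14, 139] [-226.5 -180.6  225.6] [-204.5 -176.   241.6]
base x [-188.9  163.8] y [-39.4 303.9]
tilt [0.00060333 0.00111574 0.05148539]
```

The bar lies flat (tilt 0.001) and is centred across the forks. Its near end is cut off by the picture edge, so I'll shift to check the lengthwise centring.

Emit:
move_arm --moves '[{"x": 15,"y": 0,"z": -10,"wx": 0,"wy": 0,"wz": 0,"claw": 68},{"x": 15,"y": 0,"z": -10,"wx": 0,"wy": 0,"wz": 0,"claw": 68},{"x": 10,"y": 0,"z": 0,"wx": 0,"wy": 0,"wz": 0,"claw": 68},{"x": 0,"y": 0,"z": 0,"wx": 0,"wy": 0,"wz": 0,"claw": 68},{"x": 0,"y": 0,"z": 0,"wx": 0,"wy": 0,"wz": 0,"claw": 68},{"x": 0,"y": 0,"z": 0,"wx": 0,"wy": 0,"wz": 0,"claw": 68},{"x": 0,"y": 0,"z": 0,"wx": 0,"wy": 0,"wz": 0,"claw": 68}]'

```text
time: 25.08
tool_pos: [0.5892, -0.2594, 0.3078]
eef_rot: [-0.0, 0.102, 0.995, 0.0]
wrist_force: [-0.5, 0.6, 0.2]
grip_width: 0.0683
finger_force: 0.0
```

```bash
python3 - <<'E'
from h import *
i=camera_info("wrist");s,t,R=pose();p,d=camera("wrist");P=cloud(i,d);T=((P-t)@R)*1000;Z=P[...,2];g=cv2.cvtColor(p,cv2.COLOR_RGB2HSV)
M=(T[...,2]>90)&(Z>.045)&(Z<.062)&(abs(T[...,1])<50)&(T[...,0]>-40);br=(g[...,2]>150)&(g[...,1]<30)
m=M&br&(abs(T[...,1])<20);print("bar x",np.percentile(T[...,0][m],[0.2,99.8]).round(1), "rows",np.where(m.any(1))[0][[0,-1]])
n,l,st,ce=cv2.connectedComponentsWithStats((M&~br).astype(np.uint8))
for j in range(1,n):
    if st[j,4]>60: q=T[l==j];print("cheek",st[j].tolist(),np.percentile(q,.5,axis=0).round(1),np.percentile(q,99.5,axis=0).round(1))
# rack check via top camera
P=cloud(camera_info("top"),camera("top")[1]);Q=P[...,:2];Z=P[...,2]
th=np.radians(10.2);u=np.array([np.sin(th),-np.cos(th)]);nn=np.array([np.cos(th),np.sin(th)]);D=Q-[.566,.2155];U=D@u*1e3;N=D@nn*1e3
m=(abs(U)<90)&(abs(N)<60)&(Z>.057)&(Z<.065);print("rack bars u",np.percentile(U[m],[1,99]).round(1),"n",np.percentile(N[m],[1,99]).round(1),m.sum())
E
```

```text
bar x [-10.1 118.6] rows [ 50 191]
cheek [231, 53, 12, 32, 328] [ 90.4 -42.2 253.8] [116.1 -32.9 262.8]
cheek [316, 53, 12, 32, 321] [ 90.3  34.9 254.1] [116.   44.  262.7]
cheek [275, 67, 12, 13, 123] [ 94.1  -2.7 254.4] [104.3   7.2 258.2]
cheek [235, 164, 11, 27, 251] [ -9.1 -42.1 253.4] [ 16.3 -33.  262.7]
cheek [313, 164, 11, 27, 254] [ -9.3  34.9 253.8] [ 16.4  44.1 262.6]
cheek [275, 167, 11, 11, 95] [  4.   -2.5 254.2] [ 14.    6.7 257.7]
rack bars u [-63.3  63.2] n [-49.4  49.6] 645
```

The bar is within about 1 mm of centre lengthwise and lies flat in both forks. The plain bars are still in the rack, so I'm handing in.

```bash
python3 -c "
from station import *
print(sign_off())"
```

```text
the job is handed in; nothing more can be done
None
```

The notched bar lies flat in both cradle forks, centred lengthwise to about 1 mm, the two plain bars are still in the rack, and the job was handed in at about 25 s of robot time; no verdict came back.

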